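# Push the salt and pepper to their places on the bamboo tray

### The job

Tidy the bamboo tray by pushing only: slide the glass salt cellar along the tray until its foot stands wholly on the blue disc, and slide the green pepper grinder back until it rests against the tray's crosswise rail, both left standing upright. Do not lift or tip either of them, and leave everything else where it is; the order does not matter.

Things in the scene. Friction and masses are not known exactly. Their poses are not given: they have to be found in the camera images.
- tray: Fixed bamboo tray, 430 mm (its x) by 580 mm (y), yawed up to 9 degrees. Origin: work surface level, mid front bay. x points away from the robot, y left, z up. Floor 12 mm above the work surface, x = -160 to 270 mm. No lip at the robot's edge; side lips (inner faces y = -278, +278 mm) and far lip are 30 mm above the work surface. A rail across it (point rail) splits front bay from back bay.
- rail (a point): Stop rail: darker fixed wooden bar, 12 mm thick, running along the tray's y over its whole inner width, its top 40 mm above the work surface. This point: middle of the rail's flat face towards the robot, at the tray floor (x = +100, y = 0 mm in the tray's frame); axes as the tray's
- mark: Thin flat blue disc, 92 mm in diameter, under 1 mm thick and no obstacle, stuck to the floor of the tray's front bay near the middle. Fixed. Origin: its centre.
- salt: Loose round glass salt cellar with a flat dark wooden lid and a small knob: glass 64 mm in diameter, straight sides, 34 mm tall; 52 mm tall over the knob; 0.15 to 0.31 kg. Origin: centre of its underside; z up, yaw means nothing. Starts left or right in the front bay. It slides on the tray floor and stops where the push stops.
- grinder: Loose round green plastic pepper grinder, white push button on top: straight sides 56 mm in diameter up to 52 mm, then 52 mm up to 70 mm, button to 80 mm; 0.11 to 0.23 kg. Origin: centre of its underside; z up, yaw means nothing. Starts on the other side of the front bay. Pushed within 30 mm of the tray floor it slides without tipping. Against the rail its centre is at x = +72 mm in the tray's frame.
- crock: Bystander: terracotta crock with a white ceramic lid, 110 mm in diameter, 124 mm tall, on the tray behind the rail. Origin: centre of its underside.
- oil: Bystander: amber oil bottle, 56 mm in diameter, 170 mm tall, on the tray behind the rail. Origin: centre of its underside.
- jar: Bystander: glass jar with a red cap, 66 mm in diameter, 85 mm tall, on the tray behind the rail. Origin: centre of its underside.
- mug: Bystander: blue mug, 82 mm in diameter, 92 mm tall, on the work surface to the right of the tray. Origin: centre of its underside.
- timer: Bystander: round white kitchen timer with an orange knob, 68 mm in diameter, 36 mm tall, on the work surface to the left of the tray. Origin: centre of its underside.
- spoons: Bystander: three steel measuring spoons on a ring, lying fanned out at the middle of the tray's edge nearest the robot, about 120 mm along its y and 80 mm along its x, 10 mm tall; the spoon bowls are at the +y end. Origin: on the tray floor at about the middle of the set.
Mind the look-alikes: they are no part of the job. What is meant by the grinder is not yellow, and is the larger of those in its own colour. Leave any yellow look-alike of the salt alone.

How it is judged:
At the end, for the whole second after the job is handed in: Salt cellar's centre within 15 mm of the blue disc's; pepper grinder in the front bay, at most 4 mm from the rail, anywhere along it; both upright on the tray floor (within 6 degrees), at rest; crock, oil bottle, jar, spoons, mug and timer within 15 mm of where they began (horizontal distance between salt and mark below 0.015 m and height (world z) of each of salt, grinder below 0.016 m and angle between each of salt, grinder's own z axis and vertical below 0.1 rad and linear speed of each of salt, grinder below 0.02 m/s and x of grinder in the frame of tray between 0.068 and 0.08 m and y of grinder in the frame of tray between -0.255 and 0.255 m and distance of each of crock, oil, jar, spoons, mug, timer from where it was at the start of the episode below 0.015 m); the robot touches nothing.
It fails at once if the salt cellar or the grinder is lifted off the tray (underside centre up by more than 10 mm) (height (world z) of any of salt, grinder above 0.022 m).
It fails at once if the salt cellar or the grinder is tipped by more than 20 degrees (angle between any of salt, grinder's own z axis and vertical above 0.35 rad).
It fails at once if a bystander (crock, oil bottle, jar, spoons, mug, timer) is moved by more than 15 mm (distance of any of crock, oil, jar, spoons, mug, timer from where it was at the start of the episode above 0.015 m).
It also fails if it takes over 54 s, if anything falls off the work surface, if the arm or the gripper's body presses on something with over 40 N, if the wrist force passes 120 N, or if a joint passes its speed limit or range.

### The arm

A 7-joint arm with a two-finger parallel gripper is mounted at the origin on the work surface. World frame = base frame: x ahead of the robot, y to its left, z up, the work surface at z = 0. Lengths are in m, angles in rad, forces in N, time in s.
With the tool pointing down it reaches from about 0.4 to 0.875 m from the base axis. Payload 19.3 kg.
Tool frame: the origin (TCP) lies between the finger pads; the fingertips stand bot.tcp_to_tips ahead of it and the grasp point (between the pads) is the TCP (bot.tcp_to_tips is the distance from the TCP to the fingertips, in m); z points along the fingers, y is the line along which they close (so a half turn about z gives the same grasp; the last joint's range is limited). The gripper opens to 85 mm and grips with 20 to 120 N. Pads are 22 mm wide; open, the fingers measure 114 mm over their backs; the gripper's body (76 mm by 85 mm) begins 54 mm behind the grasp point. The pads swing forward as they close: fully open they stand 13 mm farther back than shut.
Start: joints at [1.265, 0.521, -0.036, 1.599, 0.021, 1.021, -0.113], TCP at [0.146, -0.608, 0.25] pointing down, gripper open.
Joint ranges: [-2.91, 2.91], [-0.3, 2.13], [-1.5, 1.42], [0.17, 2.43], [-1.26, 4.41], [0.16, 1.93], [-2.52, 2.52]. Speed limits (rad/s): [1.89, 1.89, 2.39, 2.39, 3.01, 3.01, 3.01].

### API

Orientations are given as [roll, pitch, yaw] about the fixed x, y, z axes, in that order (R = Rz(yaw) Ry(pitch) Rx(roll)).
In Python, from workcell import telemetry, grab_frame, bot gives the robot as it stands. The module is installed in compiled form; this text tells all that it offers.
- The arm moves only by the shell command python3 -m crank 'ROWS' [FORCE]. ROWS is text: rows parted by semicolons, each of 7 numbers parted by spaces: the finger opening in m, from 0 to 0.0854, then the shift along the tool's x, y, z in m, then the turn, a rotation vector about the tool's x, y, z in degrees. A call has exactly 8 rows; each row shifts and turns the commanded pose from where the row before left it, along the tool's axes as they then stand; what a row does not reach is not made up. A row lasts 1/12 s, in which the tool goes at most 41.7 mm and 7.16 degrees, less where a joint would pass 70% of its speed; a pose out of reach is approached as far as the arm can. A call with a gripper value outside its range is refused whole. The fingers move at their own pace and stop on an object; FORCE is the grip in N (left out, the last holds). Time passes only in rows, so rows that do not move let the fingers close, or fill a call up. It gives the time, the measured TCP pose, the force, the opening and the grip force at its end, in the units of the state.
- telemetry.observe(): the state, without advancing time (a new reading comes with each control period).
- grab_frame(name): name is "scene" or "top" or "wrist"; returns a dict with "pixels" (420x560x3 uint8, red, green, blue), "depth" (420x560 float32, m along the optical axis (not along the pixel's ray), 0 where there is no reading), "vertical_fov" (degrees; the focal length in pixels is half the picture's height over the tangent of half this angle, whatever the lens; pixels are square), "cx", "cy" (the principal point, pixels), "R" (3x3) and "t" (3): a world point X has camera coordinates R X + t; the wrist camera has in their place "hand_eye" (4x4, takes a point from camera to tool coordinates, whose origin is the TCP and whose axes are the flange's). Camera axes: x right, y down, z forward; pixel columns grow to the right and rows downward; lengths in m; the calibration is good to about 2 mm. A picture is of the moment at which its call begins: read the wrist's pose just before it.
- bot.job_done(): hands the job in; it is judged then, once.
The state is a dict: "clock": time; "qpos": joint angles; "qd": joint speeds; "joint_efforts": joint torques, N m; "position": TCP position; "tool_rot": TCP orientation; "force": force on the tool from outside, world axes, zero at the start; "moment": the same for the moment, N m; "grip_width": finger opening in m; "finger_force": force on a finger pad.
Only numpy, scipy, OpenCV 4.12 (cv2) and the standard library are available. Lean on these libraries where they do the work, as an engineer would, in place of code of your own. Each camera call takes 0.05 s, during which the arm holds its last target. There are 200 camera calls.

## Working session

There is one attempt and no reset: what is moved stays moved. The work goes in short steps, Python scripts to look and compute and a shell command to move; the robot and the scene stay as the last step left them, time stands still between calls to the robot, and variables do not carry over. Pictures are saved under pics/ and viewed, at most 10 in all, crops included, and the job is handed in when it is done.

```bash
mkdir -p pics; python3 - <<'E'
from workcell import telemetry, grab_frame, bot
import cv2, numpy as np
s=telemetry.observe();print(s['clock'],s['position'],s['tool_rot'],bot.tcp_to_tips)
for n in('top','scene'):
    f=grab_frame(n);cv2.imwrite(f'pics/{n}0.png',cv2.cvtColor(f['pixels'],cv2.COLOR_RGB2BGR))
    np.savez(f'{n}0.npz',**f);print(n,f['vertical_fov'],f['cx'],f['cy'],f['R'],f['t'])
E
```

```text
0.0 [ 0.14590307 -0.60741044  0.24972876] [-3.14046437e+00  9.44402348e-05  2.35760422e-01] 0.019
top 45.83479645244911 274.92136445134815 206.87313689693306 [[ 0.0088099  -0.99992698  0.00827186]
 [-0.98432824 -0.01012887 -0.17605488]
 [ 0.17612581 -0.0065912  -0.9843456 ]] [-0.02813887  0.54046818  1.5804977 ]
scene 51.935248266679615 284.7004359757819 209.96018955404034 [[ 0.71737542  0.69665997 -0.00611453]
 [ 0.34930735 -0.36726015 -0.86203501]
 [-0.60279091  0.61626688 -0.50681186]] [-0.39824713 -0.14717321  1.59922455]
```

View pics/top0.png

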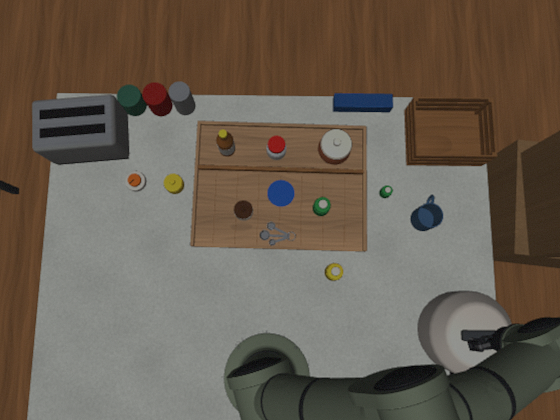

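View pics/scene0.png

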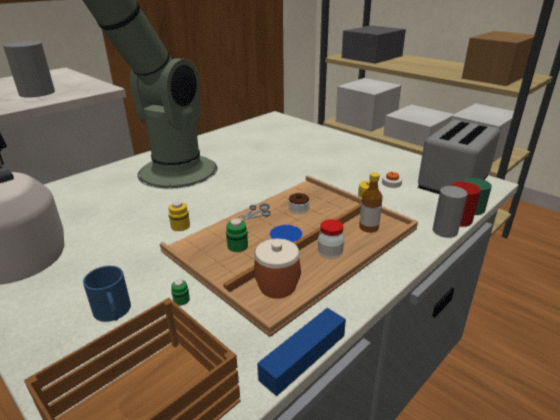

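The top view shows the salt at about (243,210), the disc at (281,194) and the grinder at (322,206). The spoons are at (277,234). The look-alikes, small green (386,191) and yellow (334,271) and (174,184), are off the tray. I'll enlarge the tray and measure.

```bash
cat > h.py <<'E'
import numpy as np, cv2
def ray(f,u,v):
    F=210/np.tan(np.radians(float(f['vertical_fov']))/2)
    R,t=f['R'],f['t']; d=R.T@np.array([(u-f['cx'])/F,(v-f['cy'])/F,1]); return -R.T@t,d
def atz(f,u,v,z):
    o,d=ray(f,u,v); return o+d*(z-o[2])/d[2]
def tri(f,p,g,q):
    o,d=ray(f,*p);e,k=ray(g,*q);s=np.linalg.lstsq(np.c_[d,-k],e-o,rcond=None)[0]
    a,b=o+s[0]*d,e+s[1]*k; return (a+b)/2,np.linalg.norm(a-b)
E
python3 - <<'E'
import cv2
a=cv2.imread('pics/top0.png')[115:255,185:375];cv2.imwrite('pics/topc.png',cv2.resize(a,None,fx=4,fy=4,interpolation=cv2.INTER_CUBIC))
a=cv2.imread('pics/scene0.png')[170:310,155:345];cv2.imwrite('pics/scenec.png',cv2.resize(a,None,fx=4,fy=4,interpolation=cv2.INTER_CUBIC))
E
```

```text
(no output)
```

View pics/topc.png

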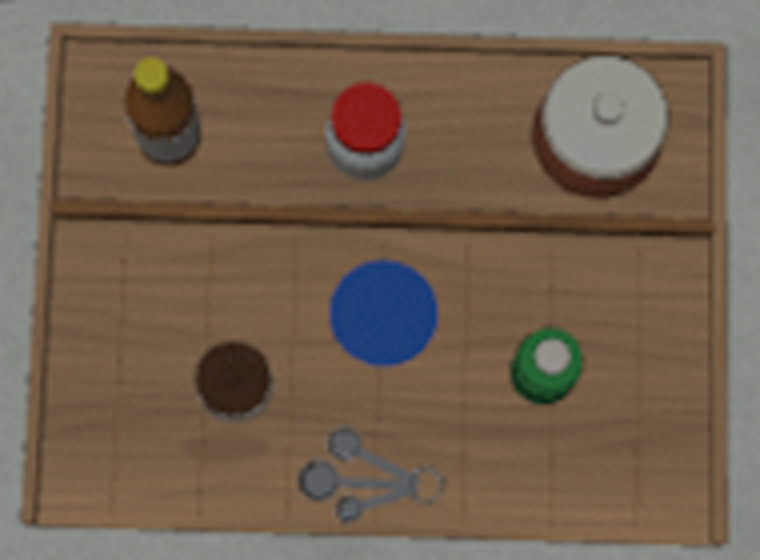

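View pics/scenec.png

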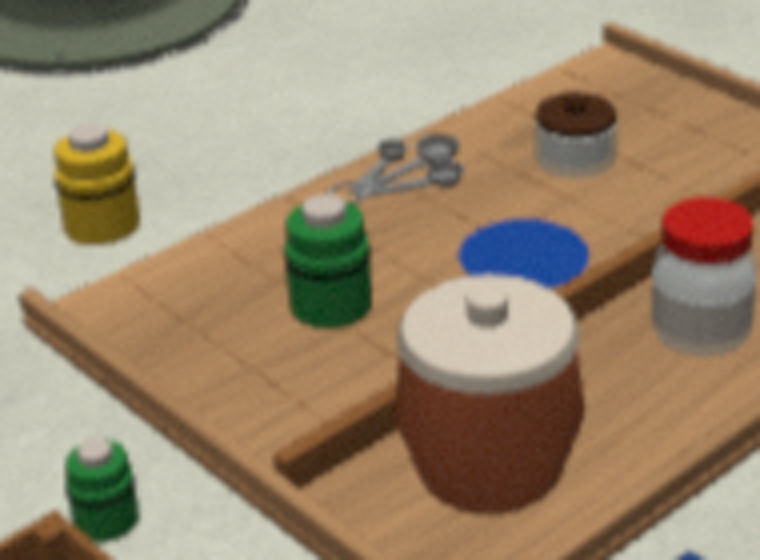

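The crops give these centres. In the top crop: disc (384,313), salt lid (233,378), grinder button (553,355), rail front edge (57,219) to (712,233). In the scene crop: disc (524,254), salt lid (576,114), button (325,203).

```bash
python3 - <<'E'
from h import *
T=np.load('top0.npz');S=np.load('scene0.npz')
tc=lambda x,y:(185+(x-1.5)/4,115+(y-1.5)/4); sc=lambda x,y:(155+(x-1.5)/4,170+(y-1.5)/4)
np.set_printoptions(precision=4,suppress=True)
for n,a,b in [('disc',(384,313),(524,254)),('saltlid',(233,378),(576,114)),('button',(553,354),(325,201))]:
    print(n,*tri(T,tc(*a),S,sc(*b)))
print('disc',atz(T,*tc(384,313),.012),'salt',atz(T,*tc(233,378),.054),'gr',atz(T,*tc(553,354),.092))
a,b=atz(T,*tc(57,222),.012),atz(T,*tc(712,235),.012);print('rail',a,b,np.degrees(np.arctan2(-(b-a)[0]*-1,-(b-a)[1])))
for p in [(65,40),(712,58),(62,36),(28,522),(726,543),(722,46),(53,26)]: print(p,atz(T,*tc(*p),.030))
for p in [(345,443),(318,481),(349,510),(428,483),(441,483)]: print('sp',atz(T,*tc(*p),.014))
E
```

```text
disc [ 0.5962 -0.0408  0.0127] 0.0032493209578035973
saltlid [0.5324 0.0826 0.0511] 0.0023637987816290543
button [ 0.547  -0.1742  0.0952] 0.0032805854825321266
disc [ 0.5953 -0.042   0.012 ] salt [0.5311 0.0815 0.054 ] gr [ 0.5466 -0.1758  0.092 ]
rail [0.6712 0.2359 0.012 ] [ 0.6659 -0.3203  0.012 ] -0.5451969634965069
(65, 40) [0.8265 0.2321 0.03  ]
(712, 58) [ 0.8168 -0.3203  0.03  ]
(62, 36) [0.83   0.2348 0.03  ]
(28, 522) [0.4142 0.2478 0.03  ]
(726, 543) [ 0.4025 -0.3226  0.03  ]
(722, 46) [ 0.8277 -0.3291  0.03  ]
(53, 26) [0.8388 0.2428 0.03  ]
sp [ 0.4842 -0.0103  0.014 ]
sp [0.4522 0.0117 0.014 ]
sp [ 0.4283 -0.0142  0.014 ]
sp [ 0.4514 -0.0794  0.014 ]
sp [ 0.4515 -0.0902  0.014 ]
```

Measured heights match the text: salt lid 51 mm, grinder button 95 mm, disc 13 mm. The plan is to part the fingers 40 mm as a two-point cradle and push the grinder first, along +x with the tool tilted so the tips lead. The salt follows, along about -63°.

```bash
python3 -m crank '0.04 0.021 -0.027 0 0 0 1.7;0.04 0.021 -0.027 0 0 0 1.7;0.04 0.021 -0.027 0 0 0 1.7;0.04 0.021 -0.027 0 0 0 1.7;0.04 0.021 -0.027 0 0 0 1.7;0.04 0.021 -0.027 0 0 0 1.7;0.04 0.021 -0.027 0 0 0 1.7;0.04 0.021 -0.027 0 0 0 1.6' 20
```

```text
clock: 0.77
position: [0.2841, -0.3704, 0.2503]
tool_rot: [-3.142, 0.0, -0.002]
force: [0.8, -0.1, -0.3]
grip_width: 0.04
finger_force: 0.0
```

```bash
python3 -m crank '0.04 0.024 -0.025 0 0 0 0;0.04 0.024 -0.025 0 0 0 0;0.04 0.024 -0.025 0 0 0 0;0.04 0.024 -0.025 0 0 0 0;0.04 0.024 -0.025 0 0 0 0;0.04 0.024 -0.025 0 0 0 0;0.04 0.024 -0.025 0 0 0 0;0.04 0 0 0 0 0 0'
python3 -m crank '0.04 0 0 0 0 0 0;0.04 0 0 0.02 0 5.42 0;0.04 0 0 0.02 0 5.42 0;0.04 0 0 0.02 0 5.42 0;0.04 0 0 0 0 0 0;0.04 0 0 0 0 0 0;0.04 0 0 0 0 0 0;0.04 0 0 0 0 0 0'
python3 - <<'E'
from workcell import telemetry, grab_frame
import cv2,numpy as np
s=telemetry.observe();f=grab_frame('wrist');np.savez('w1.npz',pos=s['position'],rot=s['tool_rot'],**f)
print(f['hand_eye'],f['vertical_fov'],f['cx'],f['cy']);cv2.imwrite('pics/w1.png',f['pixels'][:,:,::-1])
E
```

```text
clock: 1.43
position: [0.4557, -0.1917, 0.2502]
tool_rot: [-3.14, -0.002, 0.007]
force: [-0.5, 0.9, 0.3]
grip_width: 0.04
finger_force: 0.0
clock: 2.1
position: [0.4581, -0.1973, 0.1919]
tool_rot: [3.141, -0.282, 0.0]
force: [0.8, -0.3, -0.2]
grip_width: 0.0398
finger_force: 0.0
[[ 9.41961427e-04 -9.48471739e-01 -3.16860338e-01  8.06261453e-02]
 [ 9.99999211e-01  1.15684254e-03 -4.90032204e-04  7.13727572e-04]
 [ 8.31339214e-04 -3.16859626e-01  9.48472080e-01 -1.24560204e-01]
 [ 0.00000000e+00  0.00000000e+00  0.00000000e+00  1.00000000e+00]] 67.32885186554432 274.0328682920012 207.69475415848058
```

View pics/w1.png

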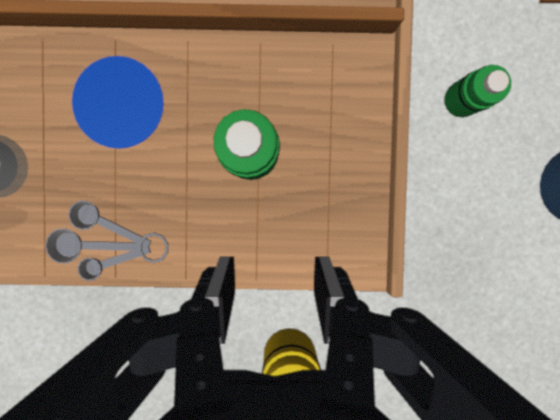

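The wrist view shows the grinder button at (243,139), the disc at (118,102) and the foot of the rail's front face from about (30,24) to (395,32). The yellow look-alike is behind the tool at (290,350).

```bash
cat >> h.py <<'E'
from scipy.spatial.transform import Rotation as Ro
def wl(n):
    w=dict(np.load(n));M=np.eye(4);M[:3,:3]=Ro.from_euler('xyz',w['rot']).as_matrix();M[:3,3]=w['pos']
    C=np.linalg.inv(M@w['hand_eye']);w['R'],w['t']=C[:3,:3],C[:3,3];return w
E
python3 - <<'E'
from h import *
np.set_printoptions(precision=4,suppress=True)
w=wl('w1.npz');T=np.load('top0.npz');tc=lambda x,y:(185+(x-1.5)/4,115+(y-1.5)/4)
print('disc',atz(w,118,102,.0125),tri(w,(118,102),T,tc(384,313)))
print('gr',atz(w,243,139,.092),tri(w,(243,139),T,tc(553,354)))
print('rail',atz(w,30,24,.012),atz(w,395,32,.012))
print('yellow',atz(w,290,338,.08))
E
```

```text
disc [ 0.5942 -0.0406  0.0125] (array([ 0.5941, -0.0419,  0.0151]), np.float64(0.0011245040299899844))
gr [ 0.5435 -0.1742  0.092 ] (array([ 0.5434, -0.1749,  0.1009]), np.float64(0.0029796352455095498))
rail [0.6712 0.0462 0.012 ] [ 0.6638 -0.3185  0.012 ]
yellow [ 0.3838 -0.2111  0.08  ]
```

```bash
python3 -m crank '0.04 -0.0024 -0.0034 0.022 0 0 0;0.04 -0.0024 -0.0034 0.022 0 0 0;0.04 -0.0024 -0.0034 0.022 0 0 0;0.04 -0.0024 -0.0033 0.022 0 0 0;0.04 -0.0024 -0.003 0.022 0 0 0;0.04 -0.0022 -0.003 0.021 0 0 0;0.04 -0.0022 -0.003 0.021 0 0 0;0.04 0 0 0 0 0 0'
```

```text
clock: 2.82
position: [0.4721, -0.1823, 0.08]
tool_rot: [3.136, -0.263, 0.003]
force: [0.1, 0.1, -0.3]
grip_width: 0.0404
finger_force: 0.0
```

```bash
python3 -m crank '0.04 0 0 0 0 0 0;0.04 0 0 0 0 0 0;0.04 0 0 0 0 0 0;0.04 0 0 0 0 0 0;0.04 0 0 0 0 0 0;0.04 0 0 0 0 0 0;0.04 0 0 0 0 0 0;0.04 0 0 0 0 0 0'
```

```text
clock: 3.48
position: [0.4716, -0.1821, 0.0809]
tool_rot: [3.137, -0.264, 0.002]
force: [0.7, -0.1, -0.6]
grip_width: 0.04
finger_force: 0.0
```

```bash
python3 -m crank '0.04 0 -0.0012 0.006 0 0 0;0.04 0 -0.0012 0.006 0 0 0;0.04 0 -0.0012 0.006 0 0 0;0.04 0 -0.0012 0.006 0 0 0;0.04 0 -0.0012 0.006 0 0 0;0.04 0 -0.001 0.006 0 0 0;0.04 0 -0.001 0.006 0 0 0;0.04 0 0 0 0 0 0'; python3 -c "
from workcell import telemetry as t;print(t.observe()['qpos'])"
```

```text
clock: 4.15
position: [0.4827, -0.1741, 0.0397]
tool_rot: [3.137, -0.263, 0.008]
force: [-0.1, 1.6, 0.3]
grip_width: 0.0396
finger_force: 0.0
[ 0.55963594  0.66489526 -0.37158227  2.20431007  1.26801697  0.16136587
 -2.51701255]
```

```bash
python3 -m crank '0.04 0.0097 0 0.0026 0 0 0;0.04 0.0097 0 0.0026 0 0 0;0.04 0.0097 0 0.0026 0 0 0;0.04 0.0097 0 0.0026 0 0 0;0.04 0.0097 0 0.0026 0 0 0;0.04 0.0097 0 0.0026 0 0 0;0.04 0.0097 0 0.0026 0 0 0;0.04 0.0097 0 0.0026 0 0 0'; python3 -c "
from workcell import telemetry as t;print(t.observe()['qpos'])"
```

```text
clock: 4.82
position: [0.5639, -0.1743, 0.0407]
tool_rot: [3.138, -0.264, 0.001]
force: [-1.5, 0.1, 0.9]
grip_width: 0.0401
finger_force: 0.6
[ 0.63239788  0.75793768 -0.55027807  2.00798765  1.04294131  0.35315783
 -2.28189412]
```

```bash
python3 -m crank '0.04 0.0047 0 0.0013 0 0 0;0.04 0.0047 0 0.0013 0 0 0;0.04 0.0047 0 0.0013 0 0 0;0.04 0.0047 0 0.0013 0 0 0;0.04 0.0047 0 0.0013 0 0 0;0.04 0.0038 0 0.001 0 0 0;0.04 0.0028 0 0.0008 0 0 0;0.04 0.0019 0 0.0005 0 0 0'; python3 - <<'E'
from workcell import telemetry, grab_frame
import cv2,numpy as np
s=telemetry.observe();f=grab_frame('wrist');np.savez('w2.npz',pos=s['position'],rot=s['tool_rot'],**f)
cv2.imwrite('pics/w2.png',f['pixels'][:,:,::-1])
E
```

```text
clock: 5.48
position: [0.5966, -0.1742, 0.0405]
tool_rot: [3.138, -0.264, 0.002]
force: [-1.3, -1.1, 0.5]
grip_width: 0.0397
finger_force: 0.8
```

View pics/w2.png

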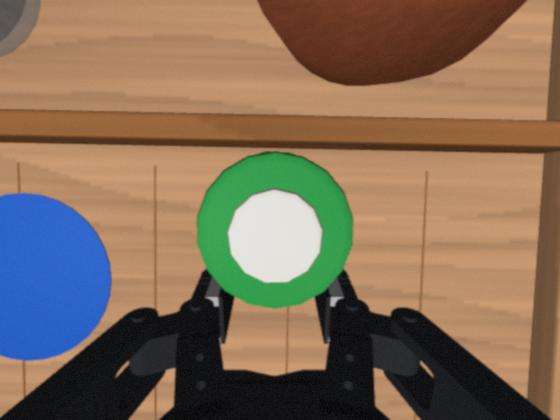

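The grinder is upright and centred in the cradle, with the button at (275,236), just short of the rail. I'll push on gently, watching the force.

```bash
python3 -c "
from h import *
w=wl('w2.npz');print(atz(w,275,236,.092),atz(w,430,151,.012),atz(w,160,144,.012))"
python3 -m crank '0.04 0.001 0 0.0003 0 0 0;0.04 0.001 0 0.0003 0 0 0;0.04 0.001 0 0.0003 0 0 0;0.04 0.001 0 0.0003 0 0 0;0.04 0.001 0 0.0003 0 0 0;0.04 0 0 0 0 0 0;0.04 0 0 0 0 0 0;0.04 0 0 0 0 0 0'
```

```text
[ 0.62855397 -0.1749752   0.092     ] [ 0.66252101 -0.25828597  0.012     ] [ 0.66586886 -0.11418232  0.012     ]
clock: 6.2
position: [0.6016, -0.1742, 0.0404]
tool_rot: [3.138, -0.264, 0.002]
force: [-0.2, 0.7, 0.9]
grip_width: 0.0401
finger_force: 0.5
```

```bash
python3 -m crank '0.04 0.001 0 0.0003 0 0 0;0.04 0.001 0 0.0003 0 0 0;0.04 0.001 0 0.0003 0 0 0;0.04 0 0 0 0 0 0;0.04 0 0 0 0 0 0;0.04 0 0 0 0 0 0;0.04 0 0 0 0 0 0;0.04 0 0 0 0 0 0'
python3 -m crank '0.04 0.001 0 0.0003 0 0 0;0.04 0.001 0 0.0003 0 0 0;0.04 0 0 0 0 0 0;0.04 0 0 0 0 0 0;0.04 0 0 0 0 0 0;0.04 0 0 0 0 0 0;0.04 0 0 0 0 0 0;0.04 0 0 0 0 0 0'
```

```text
clock: 6.87
position: [0.6043, -0.1743, 0.0401]
tool_rot: [3.137, -0.263, 0.002]
force: [-5.3, -0.2, 3.0]
grip_width: 0.0397
finger_force: 2.9
clock: 7.53
position: [0.6052, -0.1745, 0.0397]
tool_rot: [3.137, -0.261, 0.002]
force: [-15.5, 0.9, 8.3]
grip_width: 0.0401
finger_force: 8.6
```

The force jumped to 15 N, so the grinder is against the rail. Now I'll back off and rise.

```bash
python3 -m crank '0.04 -0.002 0 -0.0005 0 0 0;0.04 -0.0097 0 -0.0026 0 0 0;0.04 -0.0097 0 -0.0026 0 0 0;0.04 -0.0097 0 -0.0026 0 0 0;0.04 -0.0097 0 -0.0026 0 0 0;0.04 0.002 0 -0.025 0 0 0;0.04 0.005 0 -0.028 0 0 0;0.04 0.006 0 -0.028 0 0 0'
python3 -m crank '0.04 0 0 0 0 -5 0;0.04 0 0 -0.02 0 -5 0;0.04 0 0 -0.02 0 -5 0;0.04 0 -0.02 -0.01 0 0 5;0.04 0 -0.02 0 0 0 5;0.04 0 -0.02 0 0 0 5;0.04 0 0 0 0 0 0;0.04 0 0 0 0 0 0'
python3 - <<'E'
from workcell import telemetry, grab_frame
import cv2,numpy as np
s=telemetry.observe();print(s['qpos']);f=grab_frame('wrist');np.savez('w3.npz',pos=s['position'],rot=s['tool_rot'],**f)
cv2.imwrite('pics/w3.png',f['pixels'][:,:,::-1])
E
```

```text
clock: 8.2
position: [0.5552, -0.1735, 0.1224]
tool_rot: [3.138, -0.263, 0.003]
force: [1.0, -1.4, -0.0]
grip_width: 0.0402
finger_force: 0.0
clock: 8.87
position: [0.5561, -0.1132, 0.1713]
tool_rot: [3.138, -0.004, -0.258]
force: [0.3, -1.0, -0.4]
grip_width: 0.0401
finger_force: 0.0
[ 0.64144267  0.63883532 -0.78864035  1.80217605  0.55962363  0.93475062
 -2.22227679]
```

View pics/w3.png

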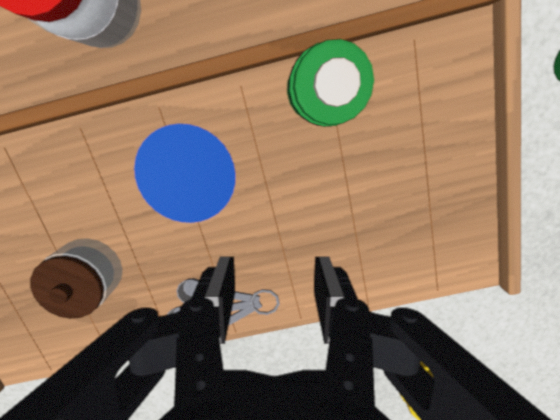

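The grinder stands upright against the rail at (335,82). The disc centre is at (185,173) and the salt lid at (67,286), with its knob at (61,292).

```bash
python3 - <<'E'
from h import *
np.set_printoptions(precision=4,suppress=True)
w=wl('w3.npz');T=np.load('top0.npz');tc=lambda x,y:(185+(x-1.5)/4,115+(y-1.5)/4)
d=atz(w,185,173,.0125);s=atz(w,67,286,.053);print(d,s,atz(w,61,292,.064),tri(w,(67,286),T,tc(233,378)),tri(w,(185,173),T,tc(384,313)))
print('gr',atz(w,338,82,.092));v=d-s;print(np.hypot(v[0],v[1]),np.degrees(np.arctan2(v[1],v[0])))
E
```

```text
[ 0.5958 -0.0411  0.0125] [0.532  0.0805 0.053 ] [0.5326 0.0783 0.064 ] (array([0.5315, 0.0817, 0.0517]), np.float64(2.6119283980615287e-05)) (array([ 0.5955, -0.0416,  0.0129]), np.float64(0.0010362637474618714))
gr [ 0.6354 -0.1752  0.092 ]
0.1372889488992762 -62.3442701488384
```

```bash
python3 -m crank '0.04 -0.008 -0.029 0 0 0 6;0.04 -0.011 -0.028 0 0 0 6;0.04 -0.0135 -0.0265 0 0 0 6;0.04 -0.016 -0.025 0 0 0 6;0.04 -0.019 -0.023 0 0 0 6;0.04 -0.021 -0.021 0 0 0 6;0.04 -0.023 -0.019 0 0 0 6;0.04 -0.025 -0.016 0 0 0 6'
python3 -m crank '0.04 0 0 0 0 0 0;0.04 0 0 0 0 0 0;0.04 0 0 0 0 0 0;0.04 0 0 0 0 0 0;0.04 0 0 0 0 0 0;0.04 0 0 0 0 0 0;0.04 0 0 0 0 0 0;0.04 0 0 0 0 0 0'
python3 -c "
from workcell import telemetry as t;print(t.observe()['qpos'])"
```

```text
clock: 9.58
position: [0.5362, 0.0304, 0.1602]
tool_rot: [3.113, 0.019, -0.759]
force: [-0.6, 0.3, -0.8]
grip_width: 0.0401
finger_force: 0.0
clock: 10.25
position: [0.536, 0.0302, 0.16]
tool_rot: [3.113, 0.02, -0.757]
force: [-0.2, 0.0, -0.8]
grip_width: 0.0399
finger_force: 0.0
[-0.14656419  0.51736483 -0.02834819  1.88722146  0.02155665  0.77250478
 -2.51478261]
```

Joint 7 is at its limit, so I'll use the other half turn: yaw +117.5°, pushing along the tool's -x.

```bash
python3 -m crank '0.04 0 0 0 0 0 -7;0.04 0 0 0 0 0 -7;0.04 0 0 0 0 0 -7;0.04 0 0 0 0 0 -7;0.04 0 0 0 0 0 -7;0.04 0 0 0 0 0 -7;0.04 0 0 0 0 0 -7;0.04 0 0 0 0 0 -7'
python3 -m crank '0.04 0 0 0 0 0 -7;0.04 0 0 0 0 0 -7;0.04 0 0 0 0 0 -7;0.04 0 0 0 0 0 -7;0.04 0 0 0 0 0 -7;0.04 0 0 0 0 0 -7;0.04 0 0 0 0 0 -7;0.04 0 0 0 0 0 -7'
python3 -m crank '0.04 0 0 0 0 0 -7;0.04 0 0 0 0 0 -7;0.04 0 0 0 0 0 -7;0.04 0 0 0 0 0 -7;0.04 0 0 0 0 0 -7;0.04 0 0 0 0 0 -7;0.04 0 0 0 0 0 -7;0.04 0 0 0 0 0 0'
```

```text
clock: 10.92
position: [0.5361, 0.0307, 0.1601]
tool_rot: [-3.141, 0.035, 0.227]
force: [-0.8, -0.3, 0.0]
grip_width: 0.04
finger_force: 0.0
clock: 11.58
position: [0.5361, 0.0306, 0.1601]
tool_rot: [-3.112, 0.019, 1.205]
force: [0.5, 0.2, 0.1]
grip_width: 0.0405
finger_force: 0.0
clock: 12.25
position: [0.536, 0.0304, 0.1599]
tool_rot: [-3.108, -0.01, 2.06]
force: [0.8, -0.7, 0.7]
grip_width: 0.0398
finger_force: 0.0
```

```bash
python3 -m crank '0.04 0.0161 0.0029 0 -1.9 0 0.5;0.04 0.0161 0.0029 0 0 0 0;0.04 0.0161 0.0029 0 0 0 0;0.04 0.0161 0.0029 0 0 0 0;0.04 0.0161 0.0029 0 0 0 0;0.04 0.0161 0.0029 0 0 0 0;0.04 0.016 0.0029 0 0 0 0;0.04 0 0 0 0 0 0'
python3 - <<'E'
from workcell import telemetry, grab_frame
import cv2,numpy as np
s=telemetry.observe();print(s['position'],s['qpos']);f=grab_frame('wrist');np.savez('w4.npz',pos=s['position'],rot=s['tool_rot'],**f)
cv2.imwrite('pics/w4.png',f['pixels'][:,:,::-1])
E
```

```text
clock: 12.92
position: [0.5016, 0.1433, 0.1614]
tool_rot: [3.141, -0.011, 2.044]
force: [-1.3, 0.0, 1.0]
grip_width: 0.0398
finger_force: 0.0
[0.50162349 0.14325576 0.16140534] [ 0.16986184  0.58120422 -0.75999578  1.92355971  0.51605709  0.84277066
 -0.38917723]
```

View pics/w4.png

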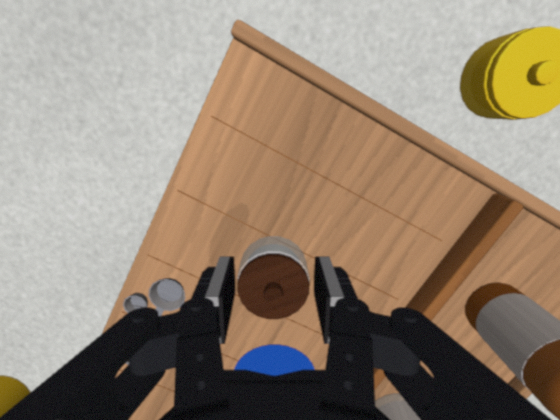

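The salt, lid at (273,286), is centred between the fingers with the disc straight beyond it. Lowering.

```bash
python3 -m crank '0.04 0 0 0.0175 0 0 0;0.04 0 0 0.0175 0 0 0;0.04 0 0 0.0175 0 0 0;0.04 0 0 0.0175 0 0 0;0.04 0 0 0.0175 0 0 0;0.04 0 0 0.0175 0 0 0;0.04 0 0 0.0175 0 0 0;0.04 0 0 0 0 0 0'
```

```text
clock: 13.63
position: [0.5009, 0.1399, 0.036]
tool_rot: [-3.137, -0.01, 2.042]
force: [-0.3, -0.1, 0.0]
grip_width: 0.0399
finger_force: 0.0
```

```bash
python3 -m crank '0.04 -0.01 0 0 0 0 0;0.04 -0.01 0 0 0 0 0;0.04 -0.01 0 0 0 0 0;0.04 -0.01 0 0 0 0 0;0.04 -0.01 0 0 0 0 0;0.04 -0.01 0 0 0 0 0;0.04 -0.01 0 0 0 0 0;0.04 -0.01 0 0 0 0 0'
python3 -m crank '0.04 -0.01 0 0 0 0 0;0.04 -0.01 0 0 0 0 0;0.04 -0.01 0 0 0 0 0;0.04 -0.01 0 0 0 0 0;0.04 -0.01 0 0 0 0 0;0.04 -0.008 0 0 0 0 0;0.04 -0.005 0 0 0 0 0;0.04 -0.003 0 0 0 0 0'
```

```text
clock: 14.3
position: [0.5389, 0.0692, 0.038]
tool_rot: [-3.141, -0.01, 2.045]
force: [-1.1, 3.8, 4.4]
grip_width: 0.0405
finger_force: 2.8
clock: 14.97
position: [0.5687, 0.0105, 0.037]
tool_rot: [-3.141, -0.009, 2.044]
force: [-1.2, 2.6, 3.6]
grip_width: 0.0399
finger_force: 2.6
```

```bash
python3 -m crank '0.04 -0.005 0 0 0 0 0;0.04 -0.005 0 0 0 0 0;0.04 -0.005 0 0 0 0 0;0.04 -0.004 0 0 0 0 0;0.04 -0.002 0 0 0 0 0;0.04 0 0 0 0 0 0;0.04 0 0 0 0 0 0;0.04 0 0 0 0 0 0'
python3 -m crank '0.04 0.002 0 0 0 0 0;0.04 0.01 0 0 0 0 0;0.04 0.01 0 0 0 0 0;0.04 0.01 0 -0.01 0 0 0;0.04 0.01 0 -0.02 0 0 0;0.04 0.01 0 -0.02 0 0 0;0.04 0.01 0 -0.02 0 0 0;0.04 0.01 0 -0.02 0 0 0'
python3 -m crank '0.04 0.02 0 -0.01 0 0 0;0.04 0.02 0 -0.01 0 0 0;0.04 0.02 0 -0.01 0 0 0;0.04 0.02 0 -0.01 0 0 0;0.04 0.02 0 -0.01 0 0 0;0.04 0.02 0 -0.01 0 0 0;0.04 0 0 0 0 0 0;0.04 0 0 0 0 0 0'
python3 - <<'E'
from workcell import grab_frame
import cv2,numpy as np
f=grab_frame('top');np.savez('top1.npz',**f);a=f['pixels'][115:255,185:375,::-1]
cv2.imwrite('pics/top1.png',cv2.resize(a,None,fx=4,fy=4,interpolation=cv2.INTER_CUBIC))
E
```

```text
clock: 15.63
position: [0.578, -0.0077, 0.0368]
tool_rot: [-3.14, -0.009, 2.045]
force: [-0.4, -0.4, -0.3]
grip_width: 0.0396
finger_force: 0.0
clock: 16.3
position: [0.5448, 0.0576, 0.1293]
tool_rot: [-3.141, -0.009, 2.047]
force: [0.1, -0.1, 0.0]
grip_width: 0.0397
finger_force: 0.0
clock: 16.97
position: [0.4904, 0.1638, 0.1898]
tool_rot: [3.141, -0.009, 2.048]
force: [-0.7, -1.0, -0.2]
grip_width: 0.0399
finger_force: 0.0
```

View pics/top1.png

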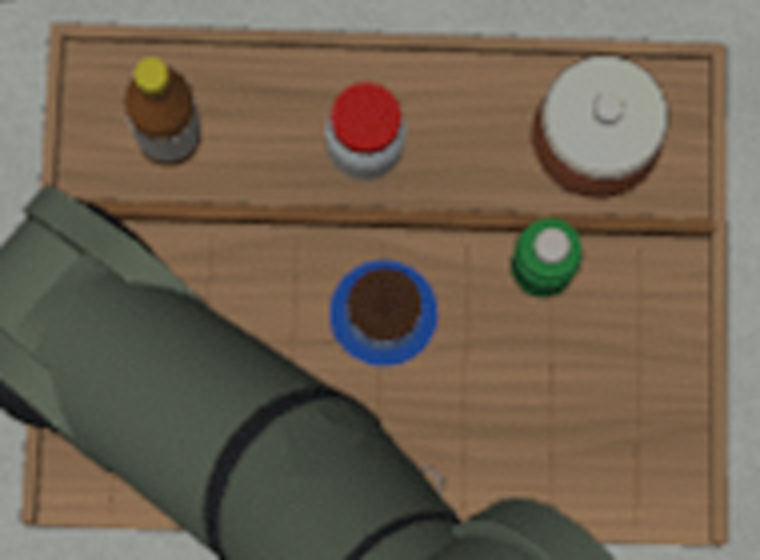

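The salt lid at (384,304) sits inside the disc at (384,313), and the grinder button at (552,245) is by the rail. A quick numeric check.

```bash
python3 - <<'E'
from h import *
T=np.load('top1.npz');tc=lambda x,y:(185+(x-1.5)/4,115+(y-1.5)/4)
d=atz(T,*tc(384,313),.0125);s=atz(T,*tc(384,304),.054);print(d,s,s-d)
g0,g=atz(T,*tc(553,354),.092),atz(T,*tc(552,245),.092)
print('grinder moved',g-g0,'rail',atz(T,*tc(552,231),.012), g)
E
```

```text
[ 0.59517596 -0.04200893  0.0125    ] [ 0.59408121 -0.04120389  0.054     ] [-0.00109475  0.00080504  0.0415    ]
grinder moved [8.94676466e-02 7.38621407e-05 0.00000000e+00] rail [ 0.66789126 -0.18423545  0.012     ] [ 0.63606371 -0.17574702  0.092     ]
```

Salt is 1.4 mm off the disc's centre. The grinder met the rail at 15 N, felt through the fingers. The arm is clear, so I'm handing in.

```bash
python3 -c "
from workcell import bot;print(bot.job_done())"
```

```text
the job is handed in; nothing more can be done
None
```

The job is handed in at about 17 s of the 54 s: the salt cellar measured about 1.4 mm from the disc's centre, and the grinder was pushed against the rail until 15 N of contact (the camera alone left its gap uncertain by about 3 mm); both look upright, and nothing else appeared to move in the last picture, though the spoons were mostly hidden by the arm and the mug and timer were outside the crop I viewed.

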